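# Dial open a combination sample box

### The job

Open the locked sample box: its combination dial is read as a clock face, with the double mark as twelve and the upright finger post as the pointer. Turn the dial right (clockwise) to five o'clock, then back left (anticlockwise) to eleven, then right again to two, stopping right on each mark (running past five or eleven spoils the code). Then push the hatch beside the dial fully open by its raised bar, leave the dial pointing at two, and do not disturb the things standing around the box.

Things in the scene. Friction and masses are not known exactly. Their poses are not given: they have to be found in the camera images.
- lockbox: grey sample box fixed to the worktop, 180 mm (x) by 300 mm (y), deck 116 mm high. Origin: centre of its underside; x points to its far side (twelve on the dial), y to the left. Dial on the left part, sliding hatch on the right part. The vial and brown bottle inside stay there. Lock: running over about 10 degrees past five or eleven leaves a hidden tumbler wrong and the hatch locked.
- dial_centre (a point): point on the dial's vertical axis, at the height of the dial's flat upper face (129 mm above the worktop). The aluminium dial is 132 mm across, with a plate 3 mm high on its middle; round it lie twelve white marks, 30 degrees apart, two side by side at twelve (the box's +x side).
- dial_post (a point): middle of the black upright post standing on the dial, 46 mm from the axis: round, 16 mm thick, its top 42 mm above the dial's face; this point is 19 mm above that face. It is the pointer, and can be pushed along its circle from either side with about 4 N; its sleeve spins freely on its own axis; the dial stays where it is left. A 3 mm high collar, 24 mm across, is round its foot.
- dial (a joint): angle of the dial in rad, growing clockwise (right) from above; 0 = post at twelve, 0.524 per hour: five is 2.618, eleven -0.524, two 1.047. Starts at about eight to ten (-2.1 to -1.13). End stops near seven (-2.62) and six (3.0), so five to eleven leads left past two and twelve. Stop at rest within 0.12 of each mark. If spoilt, turn to the left end stop and dial again.
- hatch (a joint): travel of the hatch in m: 0 shut, 0.085 fully open at its stop. It slides along the box's +x (away from the robot) with about 3 N; while locked it gives only about 4 mm. The right code must be on the dial.
- hatch_bar (a point): centre of the top face of the black bar on the hatch, by which it is pushed: 80 mm long (along the box's y), 14 mm thick (x), standing 30 mm above the hatch plate, whose upper face is 122 mm above the worktop. It moves with the hatch.
- tape_roll: roll of paper tape lying on the worktop, 52 mm across, 13 mm high; origin at its underside's centre. Bystander.
- vial: white plastic vial with snap cap standing on the worktop, 36 mm thick, 90 mm high; origin at its underside's centre. Bystander.
- slide_case: flat black case lying on the worktop, 88 x 53 x 21 mm; origin at its underside's centre. Bystander.
- marker: black marker lying on the worktop in front of the box, 140 mm long (its y axis), 16 mm thick; origin at its underside's centre. Bystander.

How it is judged (in metres and radians):
On the way, in this order (a step that is already met when the one before it is completed fails the run):
1. the dial, turned right, stands at rest at five o'clock (within 0.12 rad) (value of joint dial between 2.498 and 2.738 rad and velocity of joint dial between -0.05 and 0.05 rad/s), for 0.2 s.
2. then, turned left, it stands at rest at eleven o'clock (within 0.12 rad) (value of joint dial between -0.644 and -0.404 rad and velocity of joint dial between -0.05 and 0.05 rad/s), for 0.2 s.
3. then, turned right, it stands at rest at two o'clock (within 0.12 rad) with the hatch still shut (value of joint dial between 0.927 and 1.167 rad and velocity of joint dial between -0.05 and 0.05 rad/s and value of joint hatch below 0.01 m), for 0.2 s.
At the end, for the whole second after the job is handed in: The hatch is open to within 7 mm of its stop and at rest, and the dial still stands at two o'clock (within 0.18 rad) (value of joint hatch above 0.078 m and value of joint dial between 0.867 and 1.227 rad and velocity of joint hatch between -0.02 and 0.02 m/s); the robot touches nothing.
It fails at once if the tape roll is moved by more than 30 mm (distance of tape_roll from where it was at the start of the episode above 0.03 m).
It fails at once if the vial is moved by more than 30 mm or tipped over (distance of vial from where it was at the start of the episode above 0.03 m or angle between vial's own z axis and vertical above 0.6 rad).
It fails at once if the slide case is moved by more than 30 mm (distance of slide_case from where it was at the start of the episode above 0.03 m).
It fails at once if the marker is moved by more than 30 mm (distance of marker from where it was at the start of the episode above 0.03 m).
It also fails if it takes over 72 s, if anything falls off the work surface, if the arm or the gripper's body presses on something with over 40 N, if the wrist force passes 120 N, or if a joint passes its speed limit or range.

### The arm

A 6-joint arm with a two-finger parallel gripper is mounted at the origin on a cart in front of the work surface, level with it; the furniture and walls round the work are solid. World frame = base frame: x ahead of the robot, y to its left, z up, the work surface at z = 0. Lengths are in m, angles in degrees, forces in N, time in s.
With the tool pointing down it reaches from about 0.25 to 0.725 m from the base axis. Payload 9.7 kg.
Tool frame: the origin (TCP) lies midway between the tips of the shut fingers; the grasp point (between the pads) lies 19 mm behind it (bot.hold_point_z is the distance from the TCP to the grasp point, in m); z points along the fingers, y is the line along which they close (so a half turn about z gives the same grasp; the last joint's range is limited). The gripper opens to 85 mm and grips with 20 to 120 N. Pads are 22 mm wide; open, the fingers measure 114 mm over their backs; the gripper's body (76 mm by 85 mm) begins 54 mm behind the grasp point. The pads swing forward as they close: fully open they stand 13 mm farther back than shut.
Start: joints at [-75.974, 4.979, 10.078, 95.1, 0, 90], TCP at [0.133, -0.534, 0.231] pointing down, gripper open.
Joint ranges: [-179.16, 179.16], [-48.56, 103.87], [-65.8, 70.77], [-126.05, 130.52], [-82.76, 87.17], [-180, 180]. Speed limits (degrees/s): [127.2, 127.2, 147.25, 180, 180, 180].

### API

Orientations are given as [roll, pitch, yaw] about the fixed x, y, z axes, in that order (R = Rz(yaw) Ry(pitch) Rx(roll)).
In Python, from workcell import bot gives the robot as it stands.
- The arm moves only by the tool play_rows, never from a script. Its argument "steps" is a list that holds one entry, the list of rows, each a list of 4 numbers: the shift along the tool's x, y, z in m, then the turn about the tool's z in rad. In form: [[[tx, ty, tz, yaw], ...]]. A call has exactly 5 rows; each row shifts and turns the commanded pose from where the row before left it, along the tool's axes as they then stand; what a row does not reach is not made up. A row lasts 1/12 s, in which the tool goes at most 41.7 mm and 7.16 degrees, less where a joint would pass 70% of its speed; a pose out of reach is approached as far as the arm can. A call is refused whole if a number of a shift passes 0.0417 or a number of a turn 0.125, either way. A call with a gripper value outside its range is refused whole. "gripper" is the finger opening in m, from 0 to 0.0854, set as the call begins (left out, the last holds). The fingers move at their own pace and stop on an object; "squeeze" is the grip in N (left out, the last holds). Time passes only in rows, so rows that do not move let the fingers close, or fill a call up. It gives the time, the measured TCP pose, the force, the opening and the grip force at its end, in the units of the state.
- bot.get_obs(): the state, without advancing time (a new reading comes with each control period).
- bot.camera(name): name is "side" or "top" or "wrist"; returns a dict with "img" (400x640x3 uint8, blue, green, red), "vfov" (degrees; the focal length in pixels is half the picture's height over the tangent of half this angle, whatever the lens; pixels are square), "cx", "cy" (the principal point, pixels), "xyz" and "attitude" of the camera in the world. Camera axes: x right, y down, z forward; pixel columns grow to the right and rows downward; lengths in m; the calibration is good to about 2 mm. The wrist camera is an equidistant fisheye: a pixel r from the principal point sees the ray r / f radians off the axis. A picture is of the moment at which its call begins. There is no depth.
- bot.job_done(): hands the job in; it is judged then, once.
The state is a dict: "time": time; "q": joint angles; "qd": joint speeds; "joint_efforts": joint torques, N m; "ee_pos": TCP position; "tcp_rot": TCP orientation; "wrist_force": force on the tool from outside, world axes, zero at the start; "torque": the same for the moment, N m; "opening": finger opening in m; "grasp_force": force on a finger pad.
Only numpy, scipy, OpenCV 4.12 (cv2) and the standard library are available. Lean on these libraries where they do the work, as an engineer would, in place of code of your own. Each camera call takes 0.05 s, during which the arm holds its last target. There are 200 camera calls.

## Working session

There is one attempt and no reset: what is moved stays moved. The work goes in short steps, Python scripts to look and compute and a tool call to move; the robot and the scene stay as the last step left them, time stands still between calls to the robot, and variables do not carry over. Pictures are saved under pics/ and viewed, at most 12 in all, crops included, and the job is handed in when it is done.

Besides the shell and the picture viewer there is one more tool, called after "Call:" as name(argument=value, ...), one argument or row to a line, values as JSON. play_rows: Moves the arm, as the interface text tells. Its arguments: {"type":"object","properties":{"steps":{"type":"array","items":{"type":"array","items":{"type":"array","items":{"type":"number"}}}},"gripper":{"type":"number"},"squeeze":{"type":"number"}},"required":["steps"]}

```bash
mkdir -p pics; python3 - <<'E'
from workcell import bot
import cv2
o=bot.get_obs(); print(o)
for n in("top","side"):
    c=bot.camera(n); cv2.imwrite(f"pics/{n}0.png",c["img"]); print(n,{k:v for k,v in c.items() if k!="img"})
E
```

```text
{'time': 0.0, 'q': array([-7.59712396e+01,  5.01023881e+00,  1.00347754e+01,  9.50988682e+01,
       -6.95133061e-04,  9.00015602e+01]), 'qd': array([ 0.02328696, -0.02119293, -0.01903289, -0.08699874, -0.05802455,
        0.00789006]), 'joint_efforts': array([ 7.64872402e-04, -5.20379591e+01,  4.64813840e+01,  1.57606305e-02,
        1.04510193e-05, -3.04191616e-06]), 'ee_pos': array([ 0.13326741, -0.53337994,  0.2305942 ]), 'tcp_rot': array([-1.79925668e+02,  6.97156524e-04,  1.40272011e+01]), 'wrist_force': array([0.09620649, 0.10712852, 0.90693271]), 'torque': array([-0.00820462, -0.00508469, -0.0481457 ]), 'grasp_force': 0.0, 'opening': 0.08533390836267886}
top {'vfov': 45.352453256673854, 'cx': 326.2659124309959, 'cy': 197.47873869712967, 'xyz': array([ 0.44138428, -0.06194224,  1.22907251]), 'attitude': array([-173.24619601,    0.83707797,  -88.45264395])}
side {'vfov': 57.040405136613074, 'cx': 317.29115382697944, 'cy': 199.95856071722173, 'xyz': array([ 0.32001971, -0.70046107,  0.64562592]), 'attitude': array([-127.13104755,   -0.45671859,  -19.70837152])}
```

View pics/top0.png

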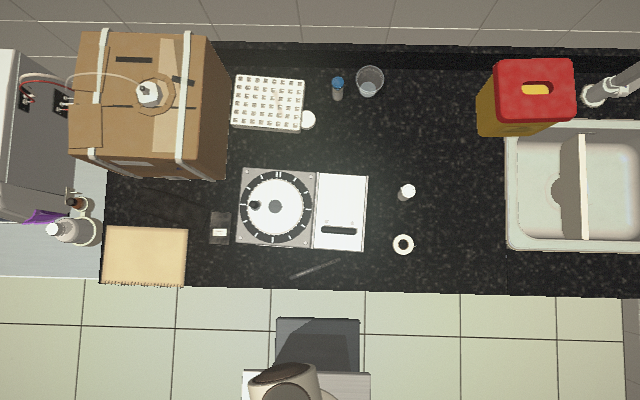

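View pics/side0.png

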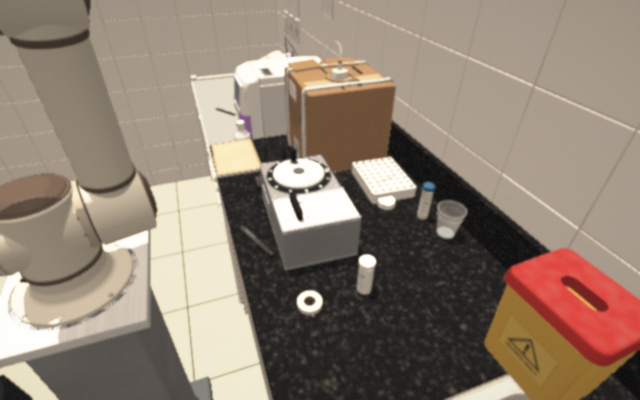

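The top view shows the dial near (275,207), the post at (254,204), the hatch bar at (337,230), the marker at (315,268), the vial at (407,190), the tape at (403,244) and the case at (219,228). The side view agrees with it. Next I measure from a 4x crop.

```bash
cat > h.py <<'E'
import numpy as np, cv2
from scipy.spatial.transform import Rotation as R
def ray(c,u,v):
    f=200/np.tan(np.radians(c["vfov"]/2)); x=(u-c["cx"])/f; y=(v-c["cy"])/f
    return R.from_euler("xyz",c["attitude"],degrees=True).as_matrix()@np.array([x,y,1.])
def onz(c,u,v,z):
    d=ray(c,u,v); return c["xyz"]+d*(z-c["xyz"][2])/d[2]
def proj(c,p):
    f=200/np.tan(np.radians(c["vfov"]/2)); q=R.from_euler("xyz",c["attitude"],degrees=True).as_matrix().T@(np.array(p)-c["xyz"])
    return np.array([c["cx"]+f*q[0]/q[2],c["cy"]+f*q[1]/q[2]])
E
python3 - <<'E'
from workcell import bot
from h import *
c=bot.camera("top"); im=c["img"]
g=cv2.cvtColor(im,cv2.COLOR_BGR2GRAY)
x0,y0=180,150
roi=g[150:290,180:430]
# dial: bright disc / dark blobs
for name,m in(("bright",roi>200),("mid",roi>140),("dark",roi<60)):
    n,l,s,cc=cv2.connectedComponentsWithStats(m.astype(np.uint8))
    for i in range(1,n):
        if s[i,4]>12 and s[i,4]<12000: print(name,s[i]+[x0,y0,0,0,0],(cc[i]+[x0,y0]).round(1),onz(c,*(cc[i]+[x0,y0]),.129)[:2].round(4))
cv2.imwrite("pics/c1.png",cv2.resize(im[160:260,210:380],None,fx=4.6,fy=4.6,interpolation=cv2.INTER_CUBIC))
E
```

```text
bright [ 311  172   57   80 3489] [339.5 210.3] [ 0.5422 -0.0738]
bright [ 247  179   57   56 2215] [275.8 206.6] [0.5471 0.0737]
bright [401 184  14  14 149] [407.9 190.5] [ 0.5923 -0.2307]
bright [213 229  14   7  93] [219.3 232. ] [0.4851 0.2017]
bright [180 232   4  42 109] [181.  248.1] [0.4458 0.2879]
bright [393 234  21  21 229] [403.  244.2] [ 0.4684 -0.2203]
bright [180 286  90   4 221] [218.1 288.1] [0.3577 0.1977]
bright [272 289  25   1  25] [284. 289.] [0.36   0.0478]
mid [180 150   2  13  24] [180.5 155.8] [0.6611 0.3028]
mid [183 150  13   9 106] [189.  153.6] [0.6668 0.2829]
mid [ 236  167  133   85 7654] [306.8 209.2] [0.5428 0.0018]
mid [401 184  15  14 164] [407.8 190.5] [ 0.5922 -0.2305]
mid [180 229  91  61 559] [197.  267.3] [0.4033 0.2485]
mid [213 229  14   7  98] [219.5 232. ] [0.485  0.2012]
mid [393 234  22  21 260] [402.9 244. ] [ 0.4687 -0.2202]
mid [272 289  26   1  26] [284.5 289. ] [0.36   0.0466]
dark [ 180  150  131  140 4746] [211.9 236.2] [0.4749 0.2182]
dark [349 150  11   5  21] [354.6 151.3] [ 0.6815 -0.1056]
dark [ 355  150   75  140 5130] [405.4 217.8] [ 0.5289 -0.2253]
dark [365 160   7   7  18] [368.6 162.7] [ 0.6554 -0.1389]
dark [237 171   4   6  13] [238.9 173.2] [0.623  0.1631]
dark [228 179  12   9  38] [232.4 183. ] [0.5997 0.1772]
dark [230 198   8   6  14] [233.5 200.3] [0.5592 0.1726]
dark [390 209   9   6  14] [393.9 211.7] [ 0.5421 -0.1988]
dark [399 240   9   9  52] [403. 244.] [ 0.4687 -0.2203]
dark [346 281   8   6  16] [350.2 283.4] [ 0.3767 -0.1018]
dark [317 284  14   6  39] [323.1 287.5] [ 0.3659 -0.0407]
dark [339 286  15   4  27] [345.9 288.3] [ 0.3655 -0.0924]
```

View pics/c1.png

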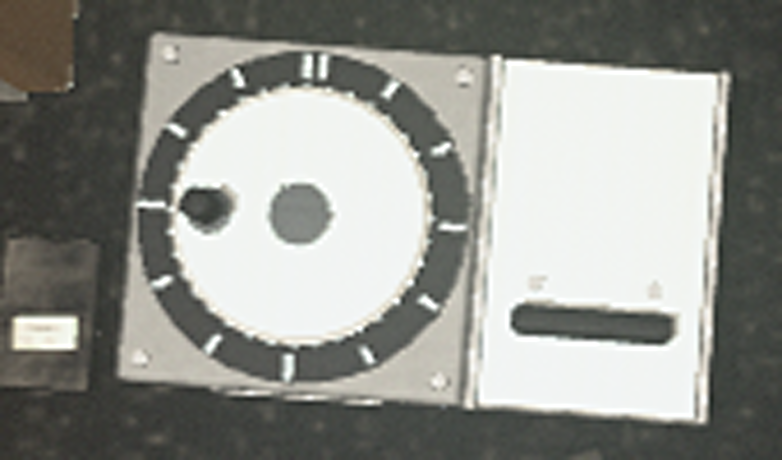

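The crop shows the plate at crop (300,213), twelve at (314,67), six at (289,368), nine at (151,204), three at (452,227), the post top at (205,203) and the bar spanning (512..676, 305..340). The post stands close to nine.

```bash
python3 - <<'E'
from workcell import bot
from h import *
c=bot.camera("top"); g=cv2.cvtColor(c["img"],cv2.COLOR_BGR2GRAY)
P=lambda u,v,z:onz(c,u/4.6+210-.4,v/4.6+160-.4,z)[:2]
m=((g>200)*255).astype(np.uint8); m[:, :243]=0; m[:,306:]=0; m[:175]=0; m[240:]=0
k=max(cv2.findContours(m,0,1)[0],key=cv2.contourArea); h=cv2.convexHull(k)
e=cv2.fitEllipse(h); print("dial",e,onz(c,*e[0],.129),"px/mm",e[1])
print("plate",P(300,213,.132))
for n,a in dict(t12=(314,67),t6=(289,368),t9=(151,204),t3=(452,227)).items(): print(n,P(*a,.117))
a,b=P(314,67,.117)-P(289,368,.117); print("yaw12-6",np.degrees(np.arctan2(b,a)))
a,b=P(151,204,.117)-P(452,227,.117); print("yaw9-3",np.degrees(np.arctan2(b,a))-90)
# edges
for A in((153,33),(728,72),(705,423),(118,380)): print("corner",P(*A,.116))
print("post top",P(206,204,.171)); 
print("bar",P(512,319,.152),P(676,328,.152),P(594,323,.152))
for n,(u,v,z) in dict(vial=(407.8,190.5,.09),tape=(403,244,.013),case=(219,228,.021),mk1=(291,276,.016),mk2=(340,260,.016)).items(): print(n,onz(c,u,v,z))
E
```

```text
dial ((274.98077392578125, 206.42884826660156), (55.69150924682617, 56.72614669799805), 47.062652587890625) [0.54735586 0.0756777  0.129     ] px/mm (55.69150924682617, 56.72614669799805)
plate [0.54827217 0.075728  ]
t12 [0.62503494 0.07340889]
t6 [0.47110995 0.08004948]
t9 [0.55239478 0.15375706]
t3 [5.44571946e-01 8.47447025e-05]
yaw12-6 -2.4703083424451227
yaw9-3 -2.9141819180803026
corner [0.64086363 0.15713325]
corner [ 0.62781691 -0.13850451]
corner [ 0.44920528 -0.12997588]
corner [0.46280507 0.16639544]
post top [0.54768459 0.11658745]
bar [ 0.49693321 -0.03263549] [ 0.49464639 -0.11280825] [ 0.49603285 -0.07274743]
vial [ 0.59755239 -0.23641358  0.09      ]
tape [ 0.47160011 -0.23708429  0.013     ]
case [0.49931603 0.22889104 0.021     ]
mk1 [0.384196   0.04267024 0.016     ]
mk2 [ 0.42728693 -0.07911304  0.016     ]
```

Call:
play_rows(
  steps=[
    [[0,0,0,0.058],[0,0,0,0.058],[0,0,0,0.058],[0,0,0,0.058],[0,0,0,0.058]],
  ],
  gripper=0.06,
  squeeze=40,
)

```text
time: 0.62
ee_pos: [0.1333, -0.5335, 0.2311]
tcp_rot: [-180.0, 0.0, -2.8]
wrist_force: [-0.4, -0.1, 0.6]
opening: 0.0599
grasp_force: 0.0
```

Call:
play_rows(
  steps=[
    [[0.0153,-0.0269,0,0],[0.0153,-0.0269,0,0],[0.0153,-0.0269,0,0],[0.0153,-0.0269,0,0],[0.0153,-0.0269,0,0]],
  ],
)

```text
time: 1.03
ee_pos: [0.2162, -0.4014, 0.2311]
tcp_rot: [-180.0, 0.0, -2.6]
wrist_force: [0.1, 0.8, 0.7]
opening: 0.0599
grasp_force: 0.0
```

Call:
play_rows(
  steps=[
    [[0.0153,-0.0269,0,0],[0.0153,-0.0269,0,0],[0.0153,-0.0269,0,0],[0.0153,-0.0269,0,0],[0.0153,-0.0269,0,0]],
  ],
)

```text
time: 1.45
ee_pos: [0.2987, -0.2704, 0.2313]
tcp_rot: [180.0, -0.0, -2.6]
wrist_force: [0.3, -0.0, 0.1]
opening: 0.0601
grasp_force: 0.0
```

Call:
play_rows(
  steps=[
    [[0.0153,-0.0269,0,0],[0.0153,-0.0269,0,0],[0.0153,-0.0269,0,0],[0.0153,-0.0269,0,0],[0.0153,-0.0269,0,0]],
  ],
)

```text
time: 1.87
ee_pos: [0.3813, -0.1394, 0.2313]
tcp_rot: [180.0, -0.0, -2.6]
wrist_force: [1.0, -0.9, -0.4]
opening: 0.06
grasp_force: 0.0
```

Call:
play_rows(
  steps=[
    [[0.0153,-0.0269,0,0],[0.0153,-0.0269,0,0],[0.0153,-0.0269,0,0],[0.0153,-0.0269,0,0],[0.0153,-0.0269,0,0]],
  ],
)

```text
time: 2.28
ee_pos: [0.4636, -0.0141, 0.2312]
tcp_rot: [-179.7, -0.0, -1.9]
wrist_force: [0.7, -0.4, 1.1]
opening: 0.0604
grasp_force: 0.0
```

Call:
play_rows(
  steps=[
    [[0.0153,-0.0269,0,0],[0.0153,-0.0269,0,0],[0.0153,-0.0269,0,0],[0.0153,-0.0269,0,0],[0,0,0,0]],
  ],
)

```text
time: 2.7
ee_pos: [0.5273, 0.0366, 0.2325]
tcp_rot: [-177.3, 0.1, 2.6]
wrist_force: [0.6, 0.0, -0.2]
opening: 0.0603
grasp_force: 0.0
```

```bash
python3 - <<'E'
from workcell import bot
from h import *
o=bot.get_obs(); print(o["ee_pos"],o["tcp_rot"],o["q"])
c=bot.camera("wrist"); cv2.imwrite("pics/w1.png",c["img"]); print({k:v for k,v in c.items() if k!="img"})
E
```

```text
[0.52734802 0.03660342 0.23253767] [-1.77268915e+02  5.59645503e-02  2.55785587e+00] [  2.49853594   2.08503802   7.14224673  95.11600294   2.73102532
 179.94061265]
{'vfov': 65.70646984690485, 'cx': 315.2838746995618, 'cy': 202.4207074122354, 'xyz': array([0.5972126 , 0.03394841, 0.3760409 ]), 'attitude': array([163.83943526,   2.75668786, -87.51151216])}
```

View pics/w1.png

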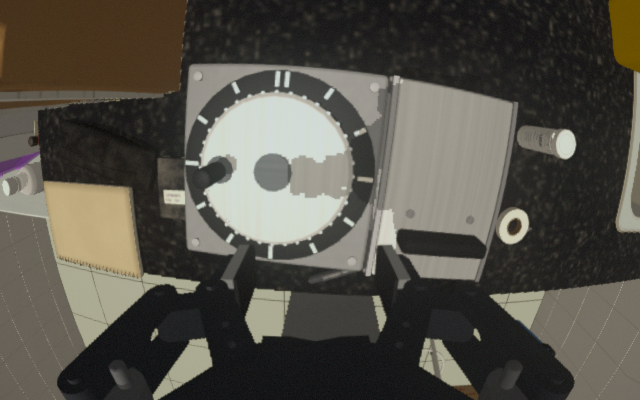

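The wrist view shows the plate at (272,172), twelve at (283,79), six at (271,252), nine at (191,163), three at (365,180), and the post from its foot at (222,165) to its top at (207,177). Joint 6 has reached its limit at this yaw. I will turn the tool to yaw of about 87 degrees, which lines it up with the box.

Call:
play_rows(
  steps=[
    [[0,0,0,-0.1],[0,0,0,-0.1],[0,0,0,-0.1],[0,0,0,-0.1],[0,0,0,-0.1]],
  ],
)

```text
time: 3.17
ee_pos: [0.5249, 0.0343, 0.2337]
tcp_rot: [-177.7, -1.3, 31.3]
wrist_force: [-0.7, 0.4, 0.7]
opening: 0.0604
grasp_force: 0.0
```

Call:
play_rows(
  steps=[
    [[0,0,0,-0.1],[0,0,0,-0.1],[0,0,0,-0.1],[0,0,0,-0.1],[0,0,0,-0.1]],
  ],
)

```text
time: 3.58
ee_pos: [0.5249, 0.0343, 0.2337]
tcp_rot: [-178.6, -2.2, 59.9]
wrist_force: [0.0, 0.5, -0.6]
opening: 0.0602
grasp_force: 0.0
```

Call:
play_rows(
  steps=[
    [[0,0,0,-0.1],[0,0,0,-0.1],[0,0,0,-0.1],[0,0,0,-0.1],[0,0,0,-0.1]],
  ],
)

```text
time: 4.0
ee_pos: [0.5249, 0.0343, 0.2337]
tcp_rot: [-179.8, -2.6, 88.6]
wrist_force: [-0.9, 0.4, -0.0]
opening: 0.0603
grasp_force: 0.0
```

```bash
cat >> h.py <<'E'
def fray(c,u,v):
    f=200/np.tan(np.radians(c["vfov"]/2)); d=np.array([u-c["cx"],v-c["cy"]]); r=np.hypot(*d); t=r/f
    l=np.array([*(d/r*np.sin(t)),np.cos(t)])
    return R.from_euler("xyz",c["attitude"],degrees=True).as_matrix()@l
def fonz(c,u,v,z):
    d=fray(c,u,v); return c["xyz"]+d*(z-c["xyz"][2])/d[2]
E
python3 - <<'E'
from workcell import bot
from h import *
c={'vfov': 65.70646984690485, 'cx': 315.2838746995618, 'cy': 202.4207074122354, 'xyz': np.array([0.5972126 , 0.03394841, 0.3760409 ]), 'attitude': np.array([163.83943526,   2.75668786, -87.51151216])}
for n,a in dict(plate=(272,172,.132),t12=(283,79,.117),t6=(271,252,.117),t9=(191,163,.117),t3=(365,180,.117),posttop=(208,177,.171),foot=(222,165,.131),barL=(398,234,.152),barR=(486,240,.152)).items(): print(n,fonz(c,*a).round(4))
o=bot.get_obs(); print(o["ee_pos"],o["tcp_rot"],o["q"])
c=bot.camera("wrist"); cv2.imwrite("pics/w2.png",c["img"]); print({k:v for k,v in c.items() if k!="img"})
E
```

```text
plate [0.5496 0.0789 0.132 ]
t12 [0.6263 0.0745 0.117 ]
t6 [0.4709 0.0825 0.117 ]
t9 [0.5524 0.158  0.117 ]
t3 [0.544  0.0015 0.117 ]
posttop [0.5519 0.1188 0.171 ]
foot [0.5538 0.1222 0.131 ]
barL [ 0.5097 -0.0244  0.152 ]
barR [ 0.5068 -0.1051  0.152 ]
[0.5249003  0.03430209 0.23367135] [-179.79564027   -2.64289338   88.57914081] [ 2.30321308  1.72821191  6.9043131  95.20846549  2.65057956 93.71860942]
{'vfov': 65.70646984690485, 'cx': 315.2838746995618, 'cy': 202.4207074122354, 'xyz': array([0.52605573, 0.0990164 , 0.38050897]), 'attitude': array([166.56067483,   0.20075048,  -1.47561484])}
```

View pics/w2.png

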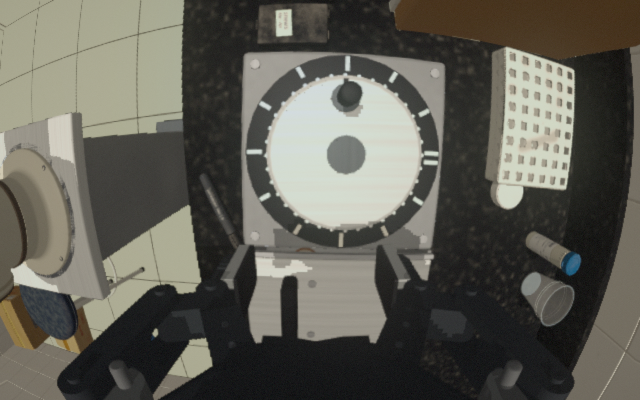

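This view shows the plate at (346,154), twelve at (431,158), six at (254,152), nine at (347,63), three at (341,240), and the post top at (350,87). The residual tool tilt is 2.6 degrees, which I can compensate for.

```bash
python3 - <<'E'
from workcell import bot
from h import *
c=bot.camera("wrist"); g=cv2.cvtColor(c["img"],cv2.COLOR_BGR2GRAY)
print(c["xyz"],c["attitude"])
for n,a in dict(plate=(346,154,.132),t12=(431,158,.117),t6=(254,152,.117),t9=(347,63,.117),t3=(341,240,.117),posttop=(350,87,.171),foot=(347,98,.131)).items(): print(n,fonz(c,*a).round(4))
s=g[70:115,325:375]; n,l,st,cc=cv2.connectedComponentsWithStats((s<45).astype(np.uint8))
for i in range(1,n):
  if st[i,4]>30: print(st[i],cc[i]+[325,70], fonz(c,*(cc[i]+[325,70]),.155))
o=bot.get_obs();print(o["ee_pos"],o["tcp_rot"])
E
```

```text
[0.52558467 0.09904502 0.38051466] [166.56310683   0.18122645  -1.07504167]
plate [0.5491 0.0793 0.132 ]
t12 [0.6275 0.075  0.117 ]
t6 [0.4717 0.0817 0.117 ]
t9 [0.5526 0.1567 0.117 ]
t3 [0.5462 0.0006 0.117 ]
posttop [0.5487 0.1281 0.171 ]
foot [0.5506 0.1246 0.131 ]
[0.52498188 0.03436032 0.23367706] [-179.78938597   -2.64538395   88.40349657]
```

```bash
cat >> h.py <<'E'
def tool(rot,dw): return R.from_euler("xyz",rot,degrees=True).as_matrix().T@np.array(dw)
C=np.array([.549,.0783]); YB=-2.6
def post(th,c=C,r=.046):
    f=np.radians(YB-th); return np.array([c[0]+r*np.cos(f),c[1]+r*np.sin(f),0])
def arc(rot,ths):
    for a,b in zip(ths,ths[1:]): print(f"{a:.0f}->{b:.0f}",(tool(rot,post(b)-post(a))*1000).round(1))
E
python3 - <<'E'
from h import *
rot=[-179.79,-2.645,88.5]
print(tool(rot,[.0255,.0909,0]),tool(rot,[0,0,-.0967]))
arc(rot,[-90,-86,-82,-76,-68]+list(range(-60,151,10)))
E
```

```text
[0.09143884 0.0231271  0.00413944] [-0.00446247  0.00035405  0.09659633]
-90->-86 [-0.2  3.2 -0. ]
-86->-82 [-0.4  3.2 -0. ]
-82->-76 [-1.   4.7 -0.1]
-76->-68 [-2.1  6.1 -0.1]
-68->-60 [-2.9  5.7 -0.2]
-60->-50 [-4.7  6.5 -0.2]
-50->-40 [-5.8  5.6 -0.3]
-40->-30 [-6.6  4.5 -0.3]
-30->-20 [-7.3  3.2 -0.4]
-20->-10 [-7.8  1.9 -0.4]
-10->0 [-8.   0.5 -0.4]
0->10 [-8.  -0.9 -0.4]
10->20 [-7.7 -2.2 -0.3]
20->30 [-7.2 -3.5 -0.3]
30->40 [-6.5 -4.7 -0.3]
40->50 [-5.6 -5.8 -0.2]
50->60 [-4.5 -6.7 -0.2]
60->70 [-3.2 -7.3 -0.1]
70->80 [-1.9 -7.8 -0.1]
80->90 [-0.5 -8.   0. ]
90->100 [ 0.9 -8.   0.1]
100->110 [ 2.2 -7.7  0.1]
110->120 [ 3.5 -7.2  0.2]
120->130 [ 4.7 -6.5  0.2]
130->140 [ 5.8 -5.6  0.3]
140->150 [ 6.6 -4.5  0.3]
```

Call:
play_rows(
  steps=[
    [[0.0183,0.0046,0.0008,0],[0.0183,0.0046,0.0008,0],[0.0183,0.0046,0.0008,0],[0.0183,0.0046,0.0008,0],[0.0183,0.0046,0.0008,0]],
  ],
)

```text
time: 4.52
ee_pos: [0.551, 0.1262, 0.2339]
tcp_rot: [-179.8, -2.7, 88.1]
wrist_force: [-0.1, -0.7, 0.3]
opening: 0.0599
grasp_force: 0.0
```

Call:
play_rows(
  steps=[
    [[-0.001,0,0.02,0],[-0.001,0,0.02,0],[-0.001,0,0.015,0],[0,0,0,0],[0,0,0,0]],
  ],
)

```text
time: 4.93
ee_pos: [0.5503, 0.125, 0.1784]
tcp_rot: [-179.7, -2.6, 88.2]
wrist_force: [-0.9, -1.2, 0.4]
opening: 0.0598
grasp_force: 0.0
```

```bash
python3 - <<'E'
from workcell import bot
from h import *
o=bot.get_obs(); print(o["ee_pos"],o["tcp_rot"],o["wrist_force"])
c=bot.camera("wrist"); cv2.imwrite("pics/w3.png",c["img"])
E
```

```text
[0.55033115 0.12498185 0.17841539] [-179.70387386   -2.63831367   88.18777931] [-0.94206184 -1.15682964  0.4353544 ]
```

View pics/w3.png

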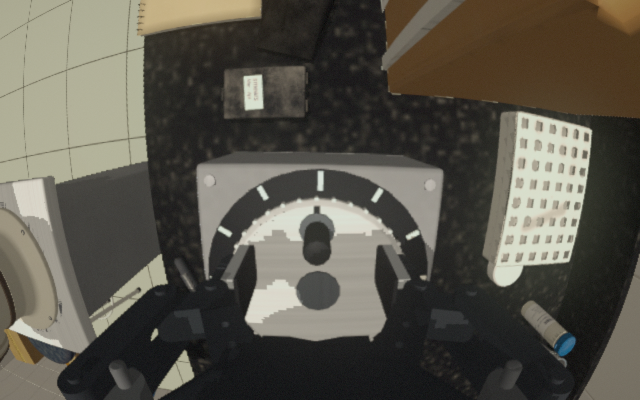

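The post (foot at (317,227), top at (317,250)) sits midway between the fingers (columns 255 to 375), just beside the nine mark at (320,181). I'll lower the tool and grip.

Call:
play_rows(
  steps=[
    [[-0.0005,0,0.013,0],[-0.0005,0,0.013,0],[-0.0005,0,0.013,0],[0,0,0,0],[0,0,0,0]],
  ],
)

```text
time: 5.4
ee_pos: [0.551, 0.1256, 0.1406]
tcp_rot: [-179.8, -2.7, 88.3]
wrist_force: [0.5, -0.2, 0.6]
opening: 0.0601
grasp_force: 0.0
```

Call:
play_rows(
  steps=[
    [[0,0,0,0],[0,0,0,0],[0,0,0,0],[0,0,0,0],[0,0,0,0]],
  ],
  gripper=0.01,
  squeeze=40,
)

```text
time: 5.82
ee_pos: [0.5512, 0.1258, 0.1406]
tcp_rot: [-179.9, -2.7, 88.4]
wrist_force: [-0.9, -0.7, 5.7]
opening: 0.0148
grasp_force: 39.0
```

Call:
play_rows(
  steps=[
    [[0,0,0,0],[0,0,0,0],[0,0,0,0],[0,0,0,0],[0,0,0,0]],
  ],
)

```text
time: 6.23
ee_pos: [0.5512, 0.1258, 0.1405]
tcp_rot: [-179.9, -2.7, 88.4]
wrist_force: [-0.6, -0.1, 6.1]
opening: 0.0147
grasp_force: 39.0
```

Call:
play_rows(
  steps=[
    [[-0.0002,0.0032,0,0],[-0.0004,0.0032,0,0],[-0.001,0.0047,0,0],[-0.0021,0.0061,-0.0001,0],[-0.0029,0.0057,-0.0002,0]],
  ],
)

```text
time: 6.65
ee_pos: [0.5739, 0.1192, 0.1405]
tcp_rot: [-179.9, -2.8, 88.4]
wrist_force: [-2.5, 2.5, 7.0]
opening: 0.0146
grasp_force: 39.1
```

```bash
python3 - <<'E'
from workcell import bot
o=bot.get_obs(); print(o["ee_pos"],o["tcp_rot"],o["wrist_force"],o["torque"])
E
```

```text
[0.57390794 0.11923352 0.1405467 ] [-179.85005559   -2.7613499    88.39646462] [-2.45536672  2.53416521  7.02584055] [0.55119652 0.37131363 0.02974492]
```

Call:
play_rows(
  steps=[
    [[-0.0047,0.0065,-0.0002,0],[-0.0058,0.0056,-0.0003,0],[-0.0066,0.0045,-0.0003,0],[-0.0073,0.0032,-0.0004,0],[-0.0078,0.0019,-0.0004,0]],
  ],
)

```text
time: 7.07
ee_pos: [0.5957, 0.0866, 0.1406]
tcp_rot: [-180.0, -2.8, 88.4]
wrist_force: [3.4, 5.8, 3.5]
opening: 0.0146
grasp_force: 39.1
```

Call:
play_rows(
  steps=[
    [[-0.008,0.0005,-0.0004,0],[-0.008,-0.0009,-0.0004,0],[-0.0077,-0.0022,-0.0003,0],[-0.0072,-0.0035,-0.0003,0],[-0.0065,-0.0047,-0.0003,0]],
  ],
)

```text
time: 7.48
ee_pos: [0.5842, 0.0487, 0.1406]
tcp_rot: [180.0, -2.7, 88.4]
wrist_force: [5.5, 3.6, 2.8]
opening: 0.0149
grasp_force: 39.2
```

Call:
play_rows(
  steps=[
    [[-0.0056,-0.0058,-0.0002,0],[-0.0045,-0.0067,-0.0002,0],[-0.0032,-0.0073,-0.0001,0],[-0.0019,-0.0078,-0.0001,0],[-0.0005,-0.008,0,0]],
  ],
)

```text
time: 7.9
ee_pos: [0.5478, 0.0337, 0.1406]
tcp_rot: [180.0, -2.7, 88.3]
wrist_force: [6.5, 3.4, 2.8]
opening: 0.0151
grasp_force: 39.2
```

```bash
python3 - <<'E'
from workcell import bot
from h import *
o=bot.get_obs(); print(o["ee_pos"],o["tcp_rot"],o["wrist_force"],o["torque"])
c=bot.camera("wrist"); cv2.imwrite("pics/w4.png",c["img"]); print(c["xyz"],c["attitude"])
E
```

```text
[0.54781635 0.03372883 0.14058466] [179.96746556  -2.69668924  88.34990343] [6.47794291 3.35083321 2.77656051] [ 0.59189805 -1.41990556 -0.02398774]
[0.54863982 0.09832733 0.28747345] [ 1.66617033e+02 -3.51532019e-02 -1.71814800e+00]
```

View pics/w4.png

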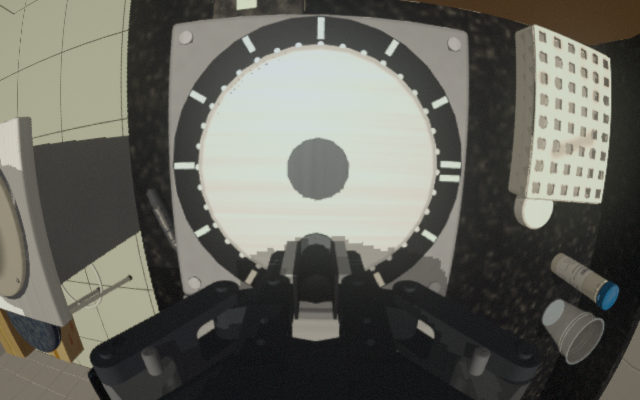

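The dial has followed: the gripped post is at about (316,270), near three. The plate is at (318,169), nine at (321,28), six at (185,166), and twelve at (450,172).

```bash
python3 - <<'E'
from h import *
c={'vfov': 65.70646984690485, 'cx': 315.2838746995618, 'cy': 202.4207074122354,'xyz':np.array([0.54863982,0.09832733,0.28747345]),'attitude':np.array([166.617033,-.0351532,-1.718148])}
for n,a in dict(plate=(318,169,.132),t12=(450,172,.117),t6=(185,166,.117),t9=(321,28,.117)).items(): print(n,fonz(c,*a).round(4))
R_=[180,-2.7,88.35]
arc(R_,[88,98,108,118,127,135,142,147,150])
# actual circle fit from tcp readings (grasp point)
T=np.array([[.5512,.1258],[.5739,.1192],[.5957,.0866],[.5842,.0487],[.5478,.0337]])
A=np.c_[2*T,np.ones(5)]; s=np.linalg.lstsq(A,(T**2).sum(1),rcond=None)[0]; print("fit c",s[:2],"r",np.sqrt(s[2]+s[0]**2+s[1]**2))
f=np.degrees(np.arctan2(T[:,1]-s[1],T[:,0]-s[0])); print("theta",YB-f)
E
```

```text
plate [0.5495 0.0787 0.132 ]
t12 [0.6278 0.0739 0.117 ]
t6 [0.4717 0.0821 0.117 ]
t9 [0.5536 0.1565 0.117 ]
88->98 [ 0.6 -8.   0. ]
98->108 [ 1.9 -7.8  0.1]
108->118 [ 3.3 -7.3  0.2]
118->127 [ 4.  -6.   0.2]
127->135 [ 4.3 -4.8  0.2]
135->142 [ 4.3 -3.7  0.2]
142->147 [ 3.3 -2.3  0.2]
147->150 [ 2.1 -1.2  0.1]
fit c [0.55012728 0.07972594] r 0.04608427245834837
theta [-91.26625537 -61.54211918 -11.17767402  39.72037039  90.29467315]
```

Call:
play_rows(
  steps=[
    [[0.0008,-0.008,0,0],[0.002,-0.0078,0.0001,0],[0.0034,-0.0072,0.0002,0],[0.004,-0.006,0.0002,0],[0.0043,-0.0048,0.0002,0]],
  ],
)

```text
time: 8.37
ee_pos: [0.5151, 0.0498, 0.1406]
tcp_rot: [179.9, -2.7, 88.4]
wrist_force: [12.4, 3.2, -0.1]
opening: 0.0151
grasp_force: 39.8
```

Call:
play_rows(
  steps=[
    [[0.0043,-0.0038,0.0002,0],[0.003,-0.0022,0.0002,0],[0,0,0,0],[0,0,0,0],[0,0,0,0]],
  ],
)

```text
time: 8.78
ee_pos: [0.5095, 0.0578, 0.1405]
tcp_rot: [179.9, -2.8, 88.4]
wrist_force: [9.6, 6.0, 1.2]
opening: 0.0146
grasp_force: 39.7
```

```bash
cat >> h.py <<'E'
CF=np.array([.5501,.0797]); YB=-3.0
def theta(p): return (YB-np.degrees(np.arctan2(p[1]-CF[1],p[0]-CF[0]))+180)%360-180
def go(o,th,ths):
    rot=o["tcp_rot"]
    p=o["ee_pos"].copy(); print("theta",theta(p),"r",np.hypot(*(p[:2]-CF)),"F",o["wrist_force"])
    for t in ths:
        q=post(t,CF)+[0,0,.1406]; print(t,(tool(rot,q-p)*1000).round(1)); p=q
E
python3 - <<'E'
from workcell import bot
from h import *
o=bot.get_obs(); print(o["ee_pos"]); go(o,0,[149,150])
E
```

```text
[0.50954342 0.05780617 0.14054393]
theta 148.63830832839983 r 0.04608878728382076 F [9.63235306 5.97946262 1.18158454]
149 [ 0.3 -0.1 -0. ]
150 [ 0.7 -0.4  0. ]
```

Call:
play_rows(
  steps=[
    [[0.0006,-0.0003,0,0],[0,0,0,0],[0,0,0,0],[0,0,0,0],[0,0,0,0]],
  ],
)

```text
time: 9.2
ee_pos: [0.5095, 0.0579, 0.1406]
tcp_rot: [179.9, -2.7, 88.4]
wrist_force: [11.4, 3.4, 0.5]
opening: 0.0147
grasp_force: 39.7
```

```bash
python3 - <<'E'
from workcell import bot
from h import *
o=bot.get_obs(); c=bot.camera("wrist"); cv2.imwrite("pics/w5.png",c["img"]); go(o,0,[149.5,146,140]+list(range(130,-20,-10))+[-18,-24,-28])
E
```

```text
theta 148.80226739036567 r 0.04605671476442386 F [11.41268872  3.43864635  0.48822764]
149.5 [ 0.5 -0.2  0. ]
146 [-2.4  1.4 -0.1]
140 [-3.9  2.8 -0.2]
130 [-5.8  5.5 -0.3]
120 [-4.8  6.5 -0.2]
110 [-3.6  7.2 -0.2]
100 [-2.3  7.7 -0.1]
90 [-0.9  8.  -0. ]
80 [0.5 8.  0. ]
70 [1.9 7.8 0.1]
60 [3.2 7.3 0.2]
50 [4.4 6.7 0.2]
40 [5.5 5.8 0.3]
30 [6.4 4.8 0.3]
20 [7.2 3.6 0.3]
10 [7.7 2.3 0.4]
0 [8.  0.9 0.4]
-10 [ 8.  -0.5  0.4]
-18 [ 6.3 -1.4  0.3]
-24 [ 4.5 -1.6  0.2]
-28 [ 2.9 -1.3  0.1]
```

View pics/w5.png

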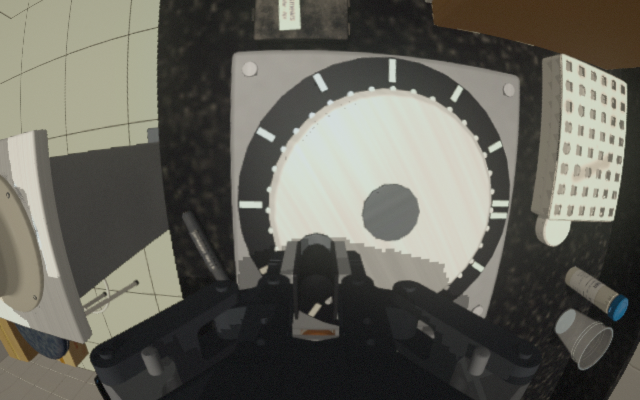

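The post sits between the fingertips, with its foot near (317,245). That is on the line from the plate (390,212) to the five mark (265,268), so the dial is at five. Now I turn it left to eleven.

Call:
play_rows(
  steps=[
    [[-0.0024,0.0014,-0.0001,0],[-0.0039,0.0028,-0.0002,0],[-0.0058,0.0055,-0.0003,0],[-0.0048,0.0065,-0.0002,0],[-0.0036,0.0072,-0.0002,0]],
  ],
)

```text
time: 9.67
ee_pos: [0.5309, 0.0377, 0.1405]
tcp_rot: [-179.9, -2.9, 88.4]
wrist_force: [1.1, 12.2, 4.8]
opening: 0.0149
grasp_force: 39.9
```

Call:
play_rows(
  steps=[
    [[-0.0023,0.0077,-0.0001,0],[-0.0009,0.008,0,0],[0.0005,0.008,0,0],[0.0019,0.0078,0.0001,0],[0.0032,0.0073,0.0002,0]],
  ],
)

```text
time: 10.08
ee_pos: [0.569, 0.0376, 0.1405]
tcp_rot: [-179.8, -2.7, 88.3]
wrist_force: [-4.3, 0.8, 9.6]
opening: 0.0146
grasp_force: 40.5
```

Call:
play_rows(
  steps=[
    [[0.0044,0.0067,0.0002,0],[0.0055,0.0058,0.0003,0],[0.0064,0.0048,0.0003,0],[0.0072,0.0036,0.0003,0],[0.0077,0.0023,0.0004,0]],
  ],
)

```text
time: 10.5
ee_pos: [0.5944, 0.0671, 0.1406]
tcp_rot: [180.0, -2.5, 88.3]
wrist_force: [3.7, -5.6, 7.1]
opening: 0.0146
grasp_force: 40.5
```

```bash
python3 - <<'E'
from workcell import bot
from h import *
go(bot.get_obs(),0,[0,-10,-18,-24,-27])
E
```

```text
theta 12.839007536169362 r 0.04608991918983986 F [ 3.6592853  -5.55415628  7.07918038]
0 [10.2  1.3  0.4]
-10 [ 8.  -0.5  0.4]
-18 [ 6.3 -1.4  0.3]
-24 [ 4.5 -1.6  0.2]
-27 [ 2.2 -1.   0.1]
```

Call:
play_rows(
  steps=[
    [[0.008,0.0009,0.0004,0],[0.008,-0.0005,0.0004,0],[0.0063,-0.0014,0.0003,0],[0.0045,-0.0016,0.0002,0],[0.0022,-0.001,0.0001,0]],
  ],
)

```text
time: 10.92
ee_pos: [0.5924, 0.0977, 0.1406]
tcp_rot: [179.9, -2.7, 88.4]
wrist_force: [10.5, -1.0, 4.5]
opening: 0.0149
grasp_force: 40.3
```

Call:
play_rows(
  steps=[
    [[0,0,0,0],[0,0,0,0],[0,0,0,0],[0,0,0,0],[0,0,0,0]],
  ],
)

```text
time: 11.33
ee_pos: [0.5923, 0.0979, 0.1406]
tcp_rot: [179.9, -2.8, 88.4]
wrist_force: [9.3, 3.7, 4.8]
opening: 0.0146
grasp_force: 40.3
```

```bash
python3 - <<'E'
from workcell import bot
from h import *
go(bot.get_obs(),0,[-29.5])
E
```

```text
theta -26.380870486261045 r 0.045970920368652635 F [9.30937429 3.66484581 4.82798019]
-29.5 [ 2.2 -1.1  0.1]
```

Call:
play_rows(
  steps=[
    [[0.0014,-0.0007,0.0001,0],[0.001,-0.0005,0,0],[0,0,0,0],[0,0,0,0],[0,0,0,0]],
  ],
)

```text
time: 11.75
ee_pos: [0.5913, 0.1002, 0.1406]
tcp_rot: [179.9, -2.7, 88.4]
wrist_force: [10.2, 2.6, 4.6]
opening: 0.0147
grasp_force: 40.3
```

Call:
play_rows(
  steps=[
    [[0,0,0,0],[0,0,0,0],[0,0,0,0],[0,0,0,0],[0,0,0,0]],
  ],
)

```text
time: 12.17
ee_pos: [0.5913, 0.1001, 0.1406]
tcp_rot: [179.9, -2.7, 88.4]
wrist_force: [9.8, 1.9, 4.6]
opening: 0.0148
grasp_force: 40.3
```

```bash
python3 - <<'E'
from workcell import bot
from h import *
go(bot.get_obs(),0,[-30,-26,-20,-10,0,10,20,30,40,48,54,58])
E
```

```text
theta -29.341996554429215 r 0.04600553653435849 F [9.76574315 1.89778359 4.55998533]
-30 [ 0.5 -0.3  0. ]
-26 [-2.9  1.4 -0.1]
-20 [-4.5  1.8 -0.2]
-10 [-7.8  1.9 -0.4]
0 [-8.   0.5 -0.4]
10 [-8.  -0.9 -0.4]
20 [-7.7 -2.3 -0.4]
30 [-7.2 -3.6 -0.4]
40 [-6.4 -4.8 -0.3]
48 [-4.5 -4.6 -0.2]
54 [-2.9 -3.8 -0.1]
58 [-1.7 -2.7 -0.1]
```

The dial reads -29.3 degrees at rest, which is eleven. Now right again to two.

Call:
play_rows(
  steps=[
    [[-0.0026,0.0012,-0.0001,0],[-0.0045,0.0018,-0.0002,0],[-0.0078,0.0019,-0.0004,0],[-0.008,0.0005,-0.0004,0],[-0.008,-0.0009,-0.0004,0]],
  ],
)

```text
time: 12.58
ee_pos: [0.5949, 0.0689, 0.1406]
tcp_rot: [179.9, -2.7, 88.4]
wrist_force: [5.9, 1.5, 4.8]
opening: 0.0147
grasp_force: 40.3
```

Call:
play_rows(
  steps=[
    [[-0.0077,-0.0023,-0.0004,0],[-0.0072,-0.0036,-0.0004,0],[-0.0064,-0.0048,-0.0003,0],[-0.0045,-0.0046,-0.0002,0],[-0.0029,-0.0038,-0.0001,0]],
  ],
)

```text
time: 13.0
ee_pos: [0.5735, 0.04, 0.1405]
tcp_rot: [-180.0, -2.7, 88.3]
wrist_force: [1.7, 1.8, 6.0]
opening: 0.0149
grasp_force: 40.3
```

Call:
play_rows(
  steps=[
    [[-0.0017,-0.0027,-0.0001,0],[0,0,0,0],[0,0,0,0],[0,0,0,0],[0,0,0,0]],
  ],
)

```text
time: 13.42
ee_pos: [0.5702, 0.0383, 0.1405]
tcp_rot: [-179.9, -2.6, 88.3]
wrist_force: [-2.1, -2.7, 8.1]
opening: 0.0147
grasp_force: 40.3
```

```bash
python3 - <<'E'
from workcell import bot
from h import *
go(bot.get_obs(),0,[59.8])
E
```

```text
theta 61.05508426956612 r 0.04600897856475092 F [-2.09097282 -2.73797419  8.0501815 ]
59.8 [ 0.5  0.9 -0.1]
```

Call:
play_rows(
  steps=[
    [[0,0,0,0],[0,0,0,0],[0,0,0,0],[0,0,0,0],[0,0,0,0]],
  ],
)

```text
time: 13.83
ee_pos: [0.5702, 0.0383, 0.1405]
tcp_rot: [-179.9, -2.6, 88.3]
wrist_force: [-0.7, -1.6, 7.3]
opening: 0.0146
grasp_force: 40.3
```

Call:
play_rows(
  steps=[
    [[0,0,0,0],[0,0,0,0],[0,0,0,0],[0,0,0,0],[0,0,0,0]],
  ],
  gripper=0.05,
)

```text
time: 14.25
ee_pos: [0.5697, 0.0388, 0.1391]
tcp_rot: [-179.8, -2.7, 88.4]
wrist_force: [0.3, 0.2, 1.0]
opening: 0.0497
grasp_force: 0.0
```

Call:
play_rows(
  steps=[
    [[0,0,-0.01,0],[0,0,-0.02,0],[0,0,-0.02,0],[0,0,-0.02,0],[0,0,-0.01,0]],
  ],
)

```text
time: 14.67
ee_pos: [0.5705, 0.035, 0.2226]
tcp_rot: [-180.0, -2.7, 88.4]
wrist_force: [0.6, 0.0, 1.3]
opening: 0.0498
grasp_force: 0.0
```

```bash
python3 - <<'E'
from workcell import bot
from h import *
o=bot.get_obs(); print(o["ee_pos"],o["tcp_rot"])
c=bot.camera("wrist"); cv2.imwrite("pics/w6.png",c["img"]); print(c["xyz"],c["attitude"])
E
```

```text
[0.57045432 0.03497212 0.22255181] [-179.96523942   -2.67893329   88.35928305]
[0.57144571 0.09959859 0.36944053] [ 1.66595643e+02  2.81168008e-02 -1.70604419e+00]
```

View pics/w6.png

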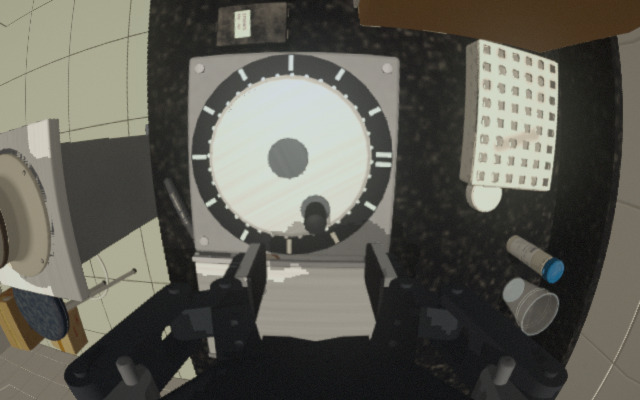

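The dial points at two (plate (288,158), post foot (315,207), about 61 degrees). Next I shut the fingers and move behind the hatch bar.

```bash
python3 - <<'E'
from h import *
rot=[-179.97,-2.68,88.36]
for d in ([-.1155,-.105,0],[0,0,-.088],[.1*np.cos(np.radians(-3)),.1*np.sin(np.radians(-3)),0]): print(tool(rot,d).round(4))
E
```

```text
[-0.1081 -0.1125 -0.005 ]
[-0.0041  0.      0.0879]
[-0.0024  0.1    -0.0002]
```

Call:
play_rows(
  steps=[
    [[-0.0216,-0.0225,-0.001,0],[-0.0216,-0.0225,-0.001,0],[-0.0216,-0.0225,-0.001,0],[-0.0216,-0.0225,-0.001,0],[-0.0216,-0.0225,-0.001,0]],
  ],
  gripper=0,
)

```text
time: 15.13
ee_pos: [0.4531, -0.0704, 0.2189]
tcp_rot: [-179.7, -2.7, 88.4]
wrist_force: [0.6, -0.7, 1.2]
opening: 0.0002
grasp_force: 0.0
```

Call:
play_rows(
  steps=[
    [[0,0,0.01,0],[0,0,0.01,0],[0,0,0,0],[0,0,0,0],[0,0,0,0]],
  ],
)

```text
time: 15.55
ee_pos: [0.4548, -0.0683, 0.1994]
tcp_rot: [-179.7, -2.7, 88.4]
wrist_force: [0.3, 0.7, 0.5]
opening: -0.0004
grasp_force: 0.0
```

```bash
python3 - <<'E'
from workcell import bot
from h import *
o=bot.get_obs(); print(o["ee_pos"],o["opening"],o["wrist_force"])
c=bot.camera("wrist"); cv2.imwrite("pics/w7.png",c["img"]); print(c["xyz"],c["attitude"])
E
```

```text
[ 0.45478592 -0.06831849  0.19935263] -0.00036312189920947527 [0.32109095 0.67111897 0.46704534]
[ 0.4562714  -0.00366733  0.34624366] [166.5954611    0.25415873  -1.64200445]
```

View pics/w7.png

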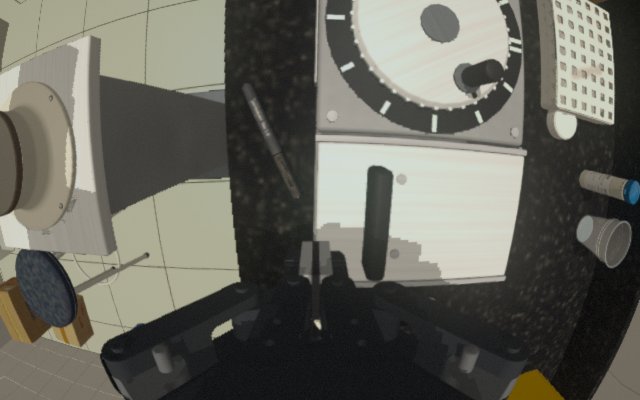

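The bar top spans (366..390, 167..278), and the shut fingertips are at (302..328, about 260), behind it.

```bash
python3 - <<'E'
from h import *
c={'vfov': 65.70646984690485, 'cx': 315.2838746995618, 'cy': 202.4207074122354,'xyz':np.array([0.4562714,-0.00366733,0.34624366]),'attitude':np.array([166.5954611,.25415873,-1.64200445])}
for a in((378,167),(375,279),(367,170),(364,275),(390,170),(386,275)): print(a,fonz(c,*a,.152).round(4))
for a in((302,262),(328,262)): print("tip",fonz(c,*a,.20).round(4))
E
```

```text
(378, 167) [ 0.4948 -0.0278  0.152 ]
(375, 279) [ 0.4948 -0.1069  0.152 ]
(367, 170) [ 0.4876 -0.0296  0.152 ]
(364, 275) [ 0.4868 -0.1032  0.152 ]
(390, 170) [ 0.5027 -0.0298  0.152 ]
(386, 275) [ 0.5027 -0.1042  0.152 ]
tip [ 0.4469 -0.0699  0.2   ]
tip [ 0.4603 -0.0702  0.2   ]
```

Call:
play_rows(
  steps=[
    [[-0.0007,0,0.015,0],[-0.0008,0,0.017,0],[-0.0008,0,0.017,0],[-0.0007,0,0.014,0],[0,0,0,0]],
  ],
)

```text
time: 16.02
ee_pos: [0.4534, -0.0684, 0.1341]
tcp_rot: [-179.6, -2.7, 88.4]
wrist_force: [-0.3, -0.7, 0.2]
opening: 0.0001
grasp_force: 0.0
```

Call:
play_rows(
  steps=[
    [[-0.0002,0.008,0,0],[-0.0002,0.008,0,0],[-0.0002,0.008,0,0],[-0.0001,0.005,0,0],[-0.0001,0.005,0,0]],
  ],
)

```text
time: 16.43
ee_pos: [0.489, -0.0708, 0.137]
tcp_rot: [-179.8, -2.7, 88.4]
wrist_force: [-3.4, 0.9, 2.0]
opening: 0.0005
grasp_force: 1.4
```

Call:
play_rows(
  steps=[
    [[-0.0001,0.003,0,0],[-0.0001,0.003,0,0],[0,0,0,0],[0,0,0,0],[0,0,0,0]],
  ],
)

```text
time: 16.85
ee_pos: [0.4942, -0.0711, 0.1364]
tcp_rot: [-179.8, -2.7, 88.3]
wrist_force: [-1.4, -0.6, -0.3]
opening: 0.0
grasp_force: 0.0
```

The hatch gives way past 4 mm with only about 3 N, so it is unlocked. I'll keep pushing.

Call:
play_rows(
  steps=[
    [[-0.0002,0.008,0,0],[-0.0002,0.008,0,0],[-0.0002,0.008,0,0],[-0.0002,0.008,0,0],[-0.0002,0.008,0,0]],
  ],
)

```text
time: 17.27
ee_pos: [0.5351, -0.0733, 0.1363]
tcp_rot: [-179.8, -2.7, 88.4]
wrist_force: [-3.6, 0.5, 3.0]
opening: -0.0001
grasp_force: 1.5
```

Call:
play_rows(
  steps=[
    [[-0.0002,0.008,0,0],[-0.0002,0.006,0,0],[-0.0001,0.004,0,0],[-0.0001,0.003,0,0],[0,0,0,0]],
  ],
)

```text
time: 17.68
ee_pos: [0.5557, -0.0745, 0.1359]
tcp_rot: [-179.8, -2.7, 88.4]
wrist_force: [0.1, 0.1, 0.2]
opening: 0.0002
grasp_force: 0.0
```

Call:
play_rows(
  steps=[
    [[0,0.002,0,0],[0,0.002,0,0],[0,0.001,0,0],[0,0,0,0],[0,0,0,0]],
  ],
)

```text
time: 18.1
ee_pos: [0.56, -0.0747, 0.1361]
tcp_rot: [-179.8, -2.7, 88.3]
wrist_force: [-0.9, -0.3, -2.1]
opening: 0.0002
grasp_force: 0.7
```

Call:
play_rows(
  steps=[
    [[0,0.002,0,0],[0,0.001,0,0],[0,0.001,0,0],[0,0,0,0],[0,0,0,0]],
  ],
)

```text
time: 18.52
ee_pos: [0.5622, -0.0747, 0.136]
tcp_rot: [-179.6, -2.7, 88.3]
wrist_force: [-12.3, -1.5, 4.2]
opening: -0.0002
grasp_force: 6.5
```

Call:
play_rows(
  steps=[
    [[0,0.001,0,0],[0,0.001,0,0],[0,0,0,0],[0,0,0,0],[0,0,0,0]],
  ],
)

```text
time: 18.93
ee_pos: [0.5624, -0.0747, 0.136]
tcp_rot: [-179.4, -2.7, 88.3]
wrist_force: [-22.1, -0.3, 7.8]
opening: -0.0
grasp_force: 11.5
```

Call:
play_rows(
  steps=[
    [[0,0.001,0,0],[0,0.001,0,0],[0,0,0,0],[0,0,0,0],[0,0,0,0]],
  ],
)

```text
time: 19.35
ee_pos: [0.5626, -0.0748, 0.1359]
tcp_rot: [-179.2, -2.7, 88.3]
wrist_force: [-32.8, -1.2, 11.3]
opening: 0.0002
grasp_force: 16.6
```

The force keeps rising while the TCP stays at x = 0.5625, so the hatch is on its stop. I'll back off, rise and check.

Call:
play_rows(
  steps=[
    [[0,-0.004,0,0],[0,-0.006,0,0],[0,-0.01,0,0],[0,-0.005,0,0],[0,0,0,0]],
  ],
)

```text
time: 19.77
ee_pos: [0.5428, -0.0741, 0.1367]
tcp_rot: [-179.9, -2.7, 88.4]
wrist_force: [0.2, -0.0, -0.2]
opening: -0.0001
grasp_force: 0.0
```

Call:
play_rows(
  steps=[
    [[0,0,-0.015,0],[0,0,-0.02,0],[0,0,-0.02,0],[0,0,-0.02,0],[0,0,0,0]],
  ],
)

```text
time: 20.18
ee_pos: [0.5449, -0.0779, 0.2154]
tcp_rot: [179.9, -2.6, 88.4]
wrist_force: [-0.1, 0.2, 0.6]
opening: 0.0001
grasp_force: 0.0
```

Call:
play_rows(
  steps=[
    [[0,-0.02,0,0],[0,-0.02,0,0],[0,-0.02,0,0],[0,0,0,0],[0,0,0,0]],
  ],
)

```text
time: 20.6
ee_pos: [0.4834, -0.0759, 0.2116]
tcp_rot: [-179.9, -2.7, 88.3]
wrist_force: [0.1, -0.9, 0.3]
opening: 0.0
grasp_force: 0.0
```

```bash
python3 - <<'E'
from workcell import bot
from h import *
o=bot.get_obs(); print(o["ee_pos"],o["wrist_force"],o["time"])
c=bot.camera("wrist"); cv2.imwrite("pics/w8.png",c["img"]); print(c["xyz"],c["attitude"])
E
```

```text
[ 0.48339131 -0.07591637  0.2115506 ] [ 0.11559377 -0.88659781  0.26618986] 20.6
[ 0.48461219 -0.01122442  0.35838498] [ 1.66576028e+02  1.23616360e-01 -1.71477992e+00]
```

View pics/w8.png

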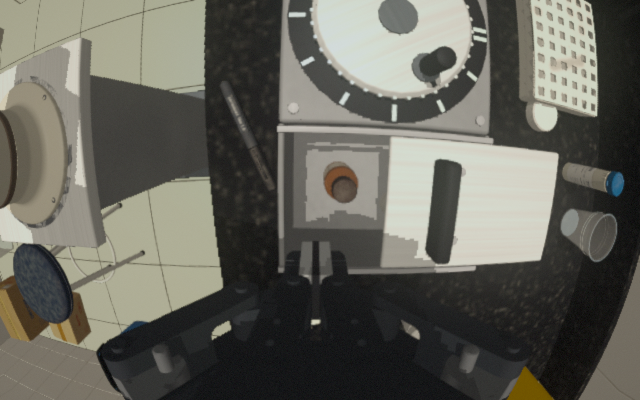

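The hatch is open, with the bar at about (446,210), the inside visible, and the post still at two (foot (425,68)). I'll check the bar position and hand in if it agrees.

```bash
python3 - <<'E'
from workcell import bot
from h import *
c={'vfov': 65.70646984690485, 'cx': 315.2838746995618, 'cy': 202.4207074122354,'xyz':np.array([0.48461219,-0.01122442,0.35838498]),'attitude':np.array([166.576028,.12361636,-1.71477992])}
p=fonz(c,446,211,.152); f=fonz(c,424,67,.131); d=f-fonz(c,398,15,.132)
t=(p[:2]-[.4948,-.0675])@[np.cos(np.radians(3)),-np.sin(np.radians(3))]
th=YB-np.degrees(np.arctan2(d[1],d[0])); print(p,"travel",t,"dial",th)
if t>.079 and 51<th<69: print(bot.job_done())
E
```

```text
[ 0.5783446 -0.0697354  0.152    ] travel 0.0835470961424527 dial 62.74646846410192
the job is handed in; nothing more can be done
None
```

I dialled the code five, eleven, two, pushed the hatch to its stop (about 84 mm of travel by camera), left the dial at about 62 degrees (two o'clock), kept clear of the bystanders, and handed the job in at about 21 s; no verdict was returned.

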